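# Put the hot-air nozzles back on their own posts

### The arm

A 6-joint arm with a two-finger parallel gripper is mounted at the origin on a cart in front of the work surface, level with it; the furniture and walls round the work are solid. World frame = base frame: x ahead of the robot, y to its left, z up, the work surface at z = 0. Lengths are in mm, angles in degrees, forces in N, time in s.
With the tool pointing down it reaches from about 300 to 850 mm from the base axis. Payload 4.2 kg.
Tool frame: the origin (TCP) lies between the finger pads, 19 mm behind the fingertips; this is the grasp point; z points along the fingers, y is the line along which they close (so a half turn about z gives the same grasp; the last joint's range is limited). The gripper opens to 91 mm and grips with 3 to 60 N. Pads are 32 mm wide; open, the fingers measure 118 mm over their backs; the gripper's body (76 mm by 178 mm) begins 60 mm behind the grasp point.
Start: joints at [74.828, 18.312, 89.639, -0, 72.044, -1.146], TCP at [139.359, 557.871, 232.776] pointing down, gripper open.
Joint ranges: [-177.97, 177.97], [-48.28, 115.42], [12.27, 149.76], [-77.06, 257.06], [2.81, 150.46], [-146.56, 146.56]. Speed limits (degrees/s): [147.25, 147.25, 180, 180, 180, 180].

### API

Orientations are given as [roll, pitch, yaw] about the fixed x, y, z axes, in that order (R = Rz(yaw) Ry(pitch) Rx(roll)).
In Python, from workcell import env gives the robot as it stands.
- The arm moves only by the shell command python3 -m jog 'ROWS' [FORCE]. ROWS is a JSON object of lists of equal length, an entry for each row: "jaw": the finger opening in mm, from 0 to 91.2; "slide": the shift along the tool's x, y, z in units of 30 mm (1.0 is 30 mm), a list of three; "spin": the turn about the tool's z in units of 8 degrees (1.0 is 8 degrees). In form: {"jaw": [jaw, ...], "slide": [[dx, dy, dz], ...], "spin": [spin, ...]}. A call has 1 to 10 rows; each row shifts and turns the commanded pose from where the row before left it, along the tool's axes as they then stand; what a row does not reach is not made up. A row lasts 1/10 s, in which the tool goes at most 50 mm and 8.59 degrees, less where a joint would pass 70% of its speed; a pose out of reach is approached as far as the arm can. A call is refused whole if a number of a shift passes 1 or a number of a turn 1, either way. A call with a gripper value outside its range is refused whole. The fingers move at their own pace and stop on an object; FORCE is the grip in N (left out, the last holds). Time passes only in rows, so rows that do not move let the fingers close. It gives the time, the measured TCP pose, the force, the opening and the grip force at its end, in the units of the state.
- env.state(): the state, without advancing time (a new reading comes with each control period).
- env.grab_frame(name): name is "side" or "top"; returns the picture (384x512x3 uint8, red, green, blue); there is no depth.
- env.camera_model(name): a dict with "fx", "fy", "cx", "cy" (pixels), "camera_from_world" (4x4, takes a point from world to camera coordinates). Camera axes: x right, y up, looking along -z (the intrinsics and any distortion apply to the point x, -y, -z); pixel columns grow to the right and rows downward; lengths in mm; the calibration is good to about 2 mm. A picture is of the moment at which its call begins. camera_model takes no time and is no camera call.
- env.job_done(): hands the job in; it is judged then, once.
The state is a dict: "time_s": time; "qpos": joint angles; "qvel": joint speeds; "effort": joint torques, N m; "ee_pos": TCP position; "ee_rot": TCP orientation; "force": force on the tool from outside, world axes, zero at the start; "torque": the same for the moment, N m; "gripper_width": finger opening in mm; "gripper_force": force on a finger pad.
Only numpy, scipy, OpenCV 4.12 (cv2) and the standard library are available. Lean on these libraries where they do the work, as an engineer would, in place of code of your own. Each camera call takes 0.05 s, during which the arm holds its last target. There are 200 camera calls.

### The job

The hot-air nozzles are mixed up: each post plate of the rack is cut to the shape and size of the mouth of the nozzle that lives there (square, long, large round, small round). Change the three wrongly hung nozzles over, parking one on the bare post or a clear bit of bench, and put the fine one from the tile home too, so that each of the four sits flat on its own plate, mouth up. Never tip a nozzle over, and leave the flux bottle behind the rack standing where it is.

Things in the scene. Friction and masses are not known exactly. Their poses are not given: they have to be found in the camera images.
- nozzle_square: Steel nozzle (sizes in mm): round collar below, outside dia 30, bore 25 x 26 deep, open underneath, fits over any post; on it a square hood 36 x 36 (flats along x, y), 30 to 48 above the underside. Grip two hood flats, TCP 36 above the underside. Starts on a wrong post. Stands mouth up; origin: centre of underside, z up. A small clamp screw at +x is no obstacle.
- nozzle_long: Steel nozzle (sizes in mm): round collar below, outside dia 30, bore 25 x 26 deep, open underneath, fits over any post; on it a narrow hood 16 (x) by 50 (y), 30 to 48 above the underside. Grip the collar, fingers closing along x, TCP 30 above the underside. Starts on a wrong post. Stands mouth up; origin: centre of underside, z up. A small clamp screw at +x is no obstacle.
- nozzle_wide: Steel nozzle (sizes in mm): round collar below, outside dia 30, bore 25 x 26 deep, open underneath, fits over any post; above it a round mouth tube, dia 23, total height 52. Starts on a wrong post. Grip the collar from any side, TCP 30 above the underside. Stands mouth up; origin: centre of underside, z up. A small clamp screw at +x is no obstacle.
- nozzle_fine: Steel nozzle (sizes in mm): round collar below, outside dia 30, bore 25 x 26 deep, open underneath, fits over any post; above it a thin round tube, dia 9, total height 60. Starts on a white tile 96 x 96 x 6. Grip the collar from any side, TCP 30 above the underside. Stands mouth up; origin: centre of underside, z up. A small clamp screw at +x is no obstacle.
- post_square: Home of the square nozzle: square 66 x 66 mm black plate, 6 thick, with an upright steel post (dia 11, rounded top, 24 high) in its middle, fixed on the rack's grey rail (372 x 100, 12 high; four posts in a row 90 apart, any order). Origin: centre of the plate's underside, z up; a seated nozzle's underside is 6 mm above it.
- post_long: Home of the long nozzle: oblong 88 x 36 mm black plate, 6 thick, with an upright steel post (dia 11, rounded top, 24 high) in its middle, fixed on the rack's grey rail (372 x 100, 12 high; four posts in a row 90 apart, any order). Origin: centre of the plate's underside, z up; a seated nozzle's underside is 6 mm above it.
- post_wide: Home of the wide nozzle: large round (dia 68 mm) black plate, 6 thick, with an upright steel post (dia 11, rounded top, 24 high) in its middle, fixed on the rack's grey rail (372 x 100, 12 high; four posts in a row 90 apart, any order). Origin: centre of the plate's underside, z up; a seated nozzle's underside is 6 mm above it.
- post_fine: Home of the fine nozzle, bare at the start: small round (dia 44 mm) black plate, 6 thick, with an upright steel post (dia 11, rounded top, 24 high) in its middle, fixed on the rack's grey rail (372 x 100, 12 high; four posts in a row 90 apart, any order). Origin: centre of the plate's underside, z up; a seated nozzle's underside is 6 mm above it.
- flux_bottle: Bystander: slim amber bottle with a pointed white tip, dia 32 mm, 111 mm high, loose on the bench behind the rack, 100 to 125 mm behind the line of posts; leave it standing where it is. Origin: centre of its underside, z up. (To its right a wall shelf hangs 585 mm above the bench, beyond x = 0.58 m where y is under 0.03 m: keep the arm clear.)
Not all that is in view belongs to the job. What is shaped like the nozzle_fine but yellow is not meant.

How it is judged:
By the outcome, as a careful person would: the job done as asked, in the order asked, and still so for the second after the job is handed in, with the robot touching nothing.
It also fails if it takes over 109 s, if anything falls off the work surface, if the arm or the gripper's body presses on something with over 40 N, if the wrist force passes 120 N, or if a joint passes its speed limit or range.

## Working session

There is one attempt and no reset: what is moved stays moved. The work goes in short steps, Python scripts to look and compute and a shell command to move; the robot and the scene stay as the last step left them, time stands still between calls to the robot, and variables do not carry over. Pictures are saved under pics/ and viewed, at most 14 in all, crops included, and the job is handed in when it is done.

```bash
mkdir -p pics; ls
python3 - <<'E'
from workcell import env
import cv2
for n in("top","side"):
    cv2.imwrite(f"pics/{n}0.png",cv2.resize(env.grab_frame(n)[:,:,::-1],(800,600),interpolation=cv2.INTER_CUBIC))
    print(n,env.camera_model(n))
print(env.state())
E
```

```text
pics
top {'fx': 403.67732040408043, 'fy': 403.67732040408043, 'cx': 255.67931949479106, 'cy': 187.90227494798148, 'camera_from_world': array([[ 8.36874296e-03, -9.99963020e-01, -1.98080117e-03,
        -5.14669789e+01],
       [ 9.96570860e-01,  8.17725128e-03,  8.23386479e-02,
        -5.24511861e+02],
       [-8.23194055e-02, -2.66307971e-03,  9.96602440e-01,
        -1.43244907e+03],
       [ 0.00000000e+00,  0.00000000e+00,  0.00000000e+00,
         1.00000000e+00]])}
side {'fx': 441.5813443493236, 'fy': 441.5813443493236, 'cx': 253.79519762734355, 'cy': 189.60417723222773, 'camera_from_world': array([[-9.09077501e-01, -4.16367906e-01, -1.46923058e-02,
         4.41534260e+02],
       [ 2.70298085e-01, -6.16257631e-01,  7.39706346e-01,
        -2.23436192e+02],
       [-3.17044228e-01,  6.68479094e-01,  6.72769395e-01,
        -1.08162231e+03],
       [ 0.00000000e+00,  0.00000000e+00,  0.00000000e+00,
         1.00000000e+00]])}
{'time_s': 0.1, 'qpos': array([ 7.48284823e+01,  1.83490582e+01,  8.96989715e+01,  4.95345782e-04,
        7.20427819e+01, -1.14669899e+00]), 'qvel': array([ 0.07548698, -0.06749459, -0.25022075,  0.06137042,  0.0481617 ,
        0.02200551]), 'effort': array([ 5.24346433e-04, -4.13332772e+01, -2.32509255e+01,  7.30965030e-02,
        4.21612593e-02, -5.40652297e-05]), 'ee_pos': array([139.24372519, 557.46264381, 231.99650309]), 'ee_rot': array([-1.79909216e+02, -2.28823131e-03,  1.65975026e+02]), 'force': array([ 0.82734421,  0.20993992, -0.56233652]), 'torque': array([-0.07534378,  0.00033166,  0.05312902]), 'gripper_force': 0.0, 'gripper_width': 91.30939499865067}
```

View pics/top0.png

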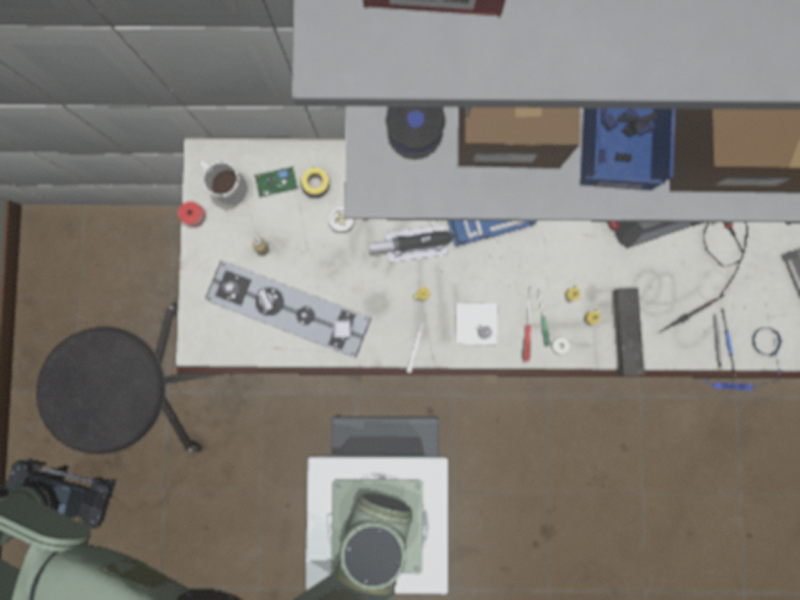

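View pics/side0.png

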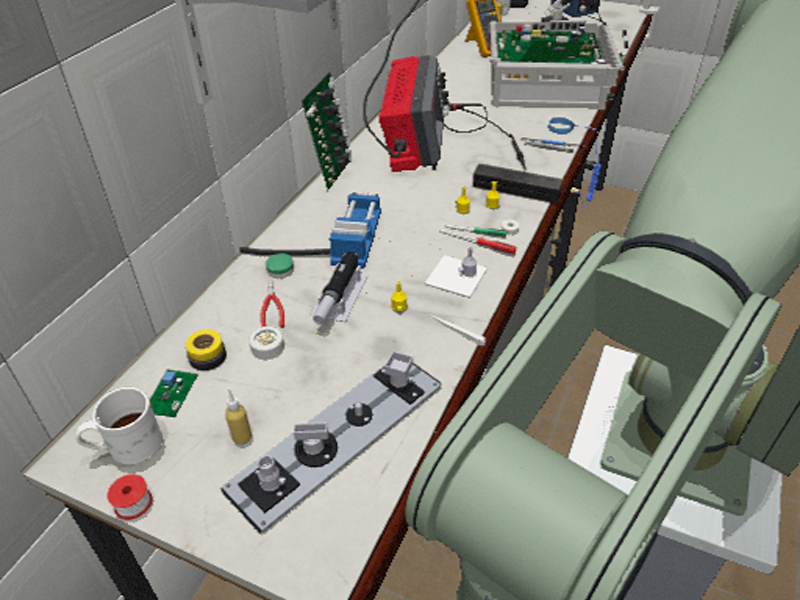

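Post order from the left in the top view: square plate holding the wide nozzle (232,287), large round plate holding the long one (268,299), small round plate bare (305,315), oblong plate holding the square one (343,327). The white tile with the grey fine nozzle is at (485,331), and the bottle is at (260,246). I'll zoom in for measurements.

```bash
cat > h.py <<'E'
from workcell import env
import numpy as np, cv2
M={n:env.camera_model(n) for n in("top","side")}
def ray(n,u,v):
    m=M[n];T=m["camera_from_world"];R=T[:3,:3]
    d=R.T@np.array([(u-m["cx"])/m["fx"],-(v-m["cy"])/m["fy"],-1.])
    return -R.T@T[:3,3],d
def pt(n,u,v,z):
    c,d=ray(n,u,v);return (c+d*(z-c[2])/d[2])[:2].round(1)
def proj(n,p):
    m=M[n];T=m["camera_from_world"];q=T[:3,:3]@np.asarray(p,float)+T[:3,3]
    return np.array([m["cx"]+m["fx"]*q[0]/-q[2],m["cy"]-m["fy"]*q[1]/-q[2]]).round(1)
def crop(n,x0,y0,w,h,k,f):
    im=env.grab_frame(n)[y0:y0+h,x0:x0+w,::-1]
    cv2.imwrite("pics/"+f,cv2.resize(im,None,fx=k,fy=k,interpolation=cv2.INTER_CUBIC))
E
python3 - <<'E'
from h import *
crop("top",125,140,130,95,6,"t1.png")
crop("side",130,215,160,120,5,"s1.png")
# tile white mask / plates dark mask
im=env.grab_frame("top");
hsv=cv2.cvtColor(im,cv2.COLOR_RGB2HSV)
m=((im.max(2)<75)).astype(np.uint8);m[:,:125]=0;m[:160]=0;m[235:]=0;m[:,245:]=0
n,l,s,c=cv2.connectedComponentsWithStats(m)
for i in range(1,n):
    if s[i,4]>8: print(s[i],c[i].round(1),pt("top",*c[i],18))
# fine tile top view
t=im[185:230,285:325].min(2); mm=(t>228).astype(np.uint8); print(np.argwhere(mm).mean(0)[::-1]+[285,185], mm.sum())
crop("top",280,180,70,55,8,"t2.png")
E
```

```text
[nan nan] 0<stdin>:12: RuntimeWarning: Mean of empty slice.
  ret = um.true_divide(
```

View pics/t1.png

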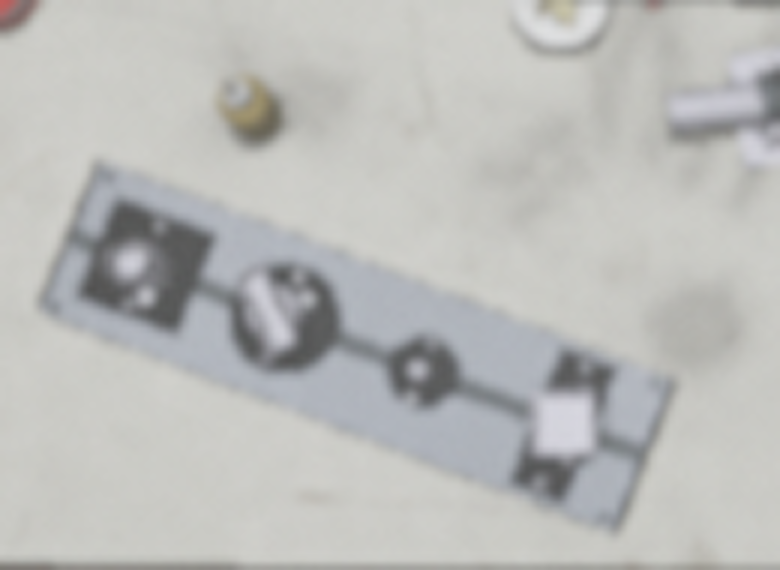

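View pics/s1.png

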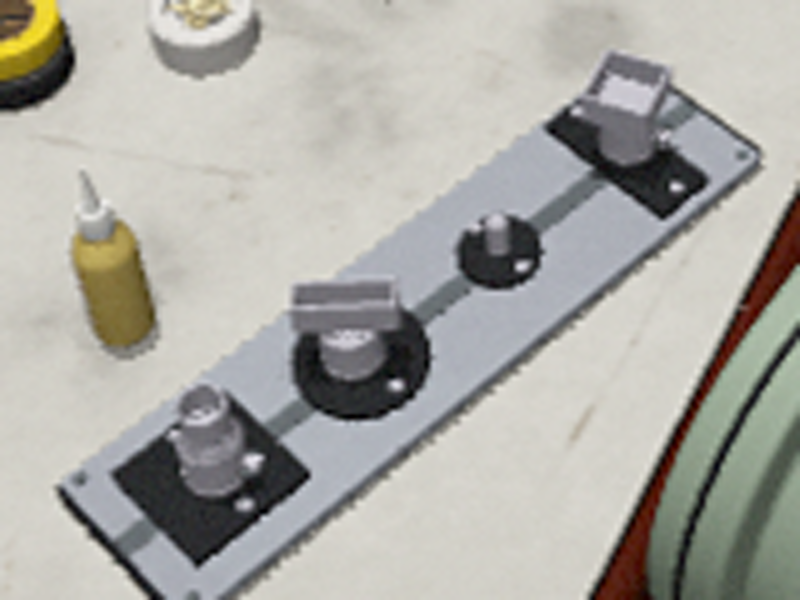

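View pics/t2.png

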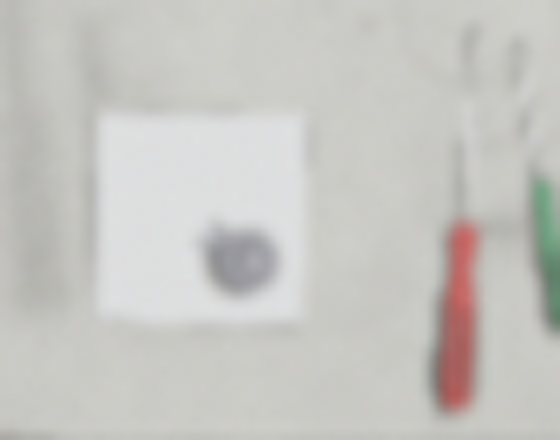

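The top crop (6x, offset 125,140) shows the rail corners at (97,162), (673,378), (618,530) and (40,307). The long hood sits at about (270,310), pointing down-right. The square hood is at (565,425) and the bare post at (422,370). In the tile crop (8x, offset 280,180), the fine collar is at about (240,260).

Run:
```python
from h import *
C=[pt("top",125+(u-2.5)/6,140+(v-2.5)/6,12) for u,v in[(97,162),(673,378),(618,530),(40,307)]]
C=np.array(C);print(C,np.linalg.norm(C-np.roll(C,-1,0),axis=1),C.mean(0))
e=(C[1]+C[2]-C[0]-C[3])/2;e/=np.linalg.norm(e);print("dir",e,np.degrees(np.arctan2(e[1],e[0])))
for k in(-135,-45,45,135):
    p=C.mean(0)+e*k;print("post",p.round(1), proj("top",[*p,18]),proj("side",[*p,18]))
for n,roi in(("top",(160,235,125,245)),("side",(215,335,130,290))):
    im=env.grab_frame(n);g=im.max(2);y0,y1,x0,x1=roi
    m=np.zeros(g.shape,np.uint8);m[y0:y1,x0:x1]=g[y0:y1,x0:x1]<(95 if n=="top" else 60)
    N,l,s,c=cv2.connectedComponentsWithStats(m)
    print(n,np.percentile(g[y0:y1,x0:x1],[0,1,5,10,50]))
    for i in range(1,N):
        if s[i,4]>12:
            r=cv2.minAreaRect(np.argwhere(l==i)[:,::-1].astype(np.float32))
            print(s[i],c[i].round(1),pt(n,*r[0],18),r)
# bright hoods
im=env.grab_frame("top").astype(int)
for nm,(x0,x1,y0,y1),th,z in(("long",(160,182,180,205),168,66),("sq",(210,228,202,220),195,66),("wide",(137,155,173,195),160,70)):
    g=im[y0:y1,x0:x1].min(2); print(nm); print(g)
g=im[200:222,298:320].min(2);print(g)
```

```text
[[600.2 372.3]
 [471.9  20.9]
 [380.5  52.8]
 [511.6 404. ]] [374.08936098  96.80686959 374.87151132  94.10021254] [491.05 212.5 ]
dir [-0.34634877 -0.93810582] -110.26415175922995
post [537.8 339.1] [148.9 183.6] [171.5 308.9]
post [506.6 254.7] [172.  192.3] [201.6 285.5]
post [475.5 170.3] [195.2 201.2] [229.1 264.1]
post [444.3  85.9] [218.5 210. ] [254.4 244.3]
top [ 84.   91.  118.  148.9 199. ]
[143 175   7   5  24] [146.1 177. ] [561.6 350.3] ((146.0, 177.0), (4.0, 6.0), 90.0)
[150 178   9  16  63] [154.4 184.9] [531.1 322.8] ((153.35000610351562, 185.44998168945312), (6.008327484130859, 15.17893123626709), 18.434947967529297)
[139 185   6   6  19] [141.7 187.6] [521.5 365.4] ((141.50001525878906, 188.00001525878906), (4.949747085571289, 3.535533905029297), 45.0)
[171 190   9  11  38] [176.3 195.9] [493.3 238.4] ((176.4400177001953, 196.08001708984375), (4.0, 12.80000114440918), 36.869895935058594)
[212 217   7   5  14] [215.4 218.4] [413.9  97.2] ((215.20689392089844, 218.48277282714844), (6.31364107131958, 3.3425159454345703), 21.801406860351562)
side [  9.  28.  46.  88. 2
[... 8128 characters left out ...]
9 153 155 156 159 172 195 214
  220 216 206 200]
 [220 222 220 220 221 221 220 211 192 166 153 152 156 162 173 189 207 218
  220 215 205 199]
 [221 221 221 221 221 221 221 219 209 192 179 172 174 184 197 208 217 221
  220 214 203 198]
 [221 221 221 221 221 221 221 221 219 212 206 202 202 208 216 219 221 221
  220 215 203 196]
 [221 221 221 222 221 221 221 222 222 221 219 217 218 219 221 221 222 221
  221 214 203 197]
 [218 218 218 218 217 217 217 216 216 217 218 218 218 218 216 216 215 215
  215 210 201 197]
 [207 208 208 208 207 205 202 202 202 204 206 207 206 204 202 202 200 198
  200 198 198 195]
 [195 197 197 197 197 194 192 191 192 192 196 197 196 194 193 192 192 190
  190 193 196 195]]
```

Run:
```python
from h import *
S=lambda u,v,z:pt("side",130+(u-2)/5,215+(v-2)/5,z)
L=np.array([S(*p,66) for p in[(292,288),(398,280),(402,303),(298,310)]]);print("long",L,np.linalg.norm(L-np.roll(L,-1,0),axis=1),L.mean(0))
Q=np.array([S(*p,66) for p in[(610,52),(672,66),(652,116),(584,98)]]);print("sq",Q,np.linalg.norm(Q-np.roll(Q,-1,0),axis=1),Q.mean(0))
print("wide side",S(204,402,70),"top",pt("top",146.5,183.2,70))
print("sq top",pt("top",219,210.3,66),"long top",pt("top",169,191,66), pt("top",167.3,186.5,66),pt("top",171.3,197,66))
print("fine tube",pt("top",311.3,212.3,66),"collar",pt("top",310,212,36),pt("top",310,212,20))
print("post3 side plate",S(499,251,18),"tip top",pt("top",125+419.5/6,140+367.5/6,42),"tip side",S(497,216,42))
print("bottle tip",pt("top",125+235/6,140+92/6,111),S(85,178,111), "base side",S(132,345,0))
crop("side",280,150,60,45,10,"s2.png")
```

```text
long [[533.  263.1]
 [489.9 238.9]
 [481.8 249.8]
 [523.9 272.8]] [49.42924236 13.58013255 47.97301325 13.30037593] [507.15 256.15]
sq [[460.3  66.7]
 [427.2  62.7]
 [422.7  97.9]
 [459.  100.8]] [33.34081583 35.4864763  36.41565597 34.12477106] [442.3    82.025]
wide side [534.5 335.4] top [534.2 333.6]
sq top [442.1  79.6] long top [507.9 255.2] [523.6 261.6] [487.  246.7]
fine tube [ 437.8 -241.1] collar [ 439.5 -240.6] [ 439.9 -242.7]
post3 side plate [473.7 172.1] tip top [474.  167.7] tip side [474.8 169.4]
bottle tip [626.2 265.1] [631.  275.2] base side [620.1 285.1]
```

View pics/s2.png

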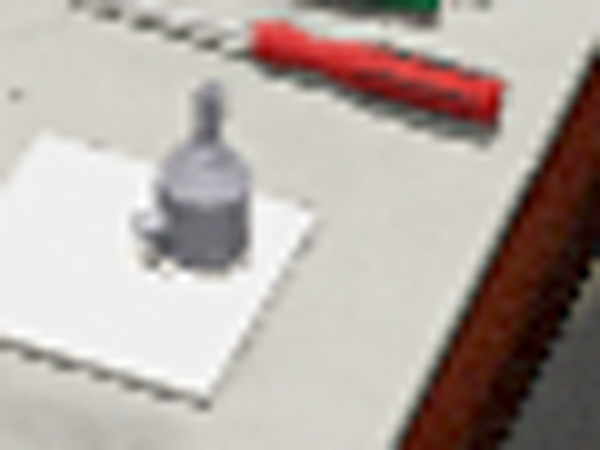

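Both views agree to about 2 mm:

| Item | Position (mm) | Notes |
|---|---|---|
| Wide nozzle | (534.5, 334.5) | |
| Long nozzle | (507.5, 256) | hood axis at about 28° |
| Square nozzle | (442, 81) | flats at about 4° |
| Fine nozzle | (438.5, -241.5) | |
| Bottle | about (627, 273) | |

The rack line lies at 69.7°. The plan is square→post 3 (park), long→4, wide→2, square→1, fine→3.

```bash
cat > to.py <<'E'
# usage: to.py x y z yaw -> slide units (tool axes at present yaw, then at target yaw), spin units
import sys; from h import *
x,y,z,w=map(float,sys.argv[1:5]); s=env.state(); p=s["ee_pos"]; a=s["ee_rot"][2]
d=np.array([x,y,z])-p; f=lambda t:np.round(np.array([np.cos(t)*d[0]+np.sin(t)*d[1],np.sin(t)*d[0]-np.cos(t)*d[1],-d[2]])/30,3)
dw=(w-a+180)%360-180
print("t",round(s["time_s"],2),"pos",p.round(1),"rot",s["ee_rot"].round(1),"F",s["force"].round(1),"w",round(s["gripper_width"],1),"gf",round(s["gripper_force"],1))
print("now-axes",f(np.radians(a)),"target-axes",f(np.radians(w)),"spin",round(-dw/8,3))
E
python3 to.py 442.2 80.8 160 184
```

```text
t 0.5 pos [139.3 557.8 232.7] rot [-180.    0.  166.] F [-0.   0.5 -0.1] w 91.2 gf 0.0
now-axes [-13.648 -12.98    2.425] target-axes [ -8.961 -16.566   2.425] spin -2.253
```

```bash
python3 -m jog '{"jaw":[60,60,60,60,60,60,60,60,60,60],"slide":[[0,0,0.3],[0,0,0.3],[0,0,0.3],[-0.45,-0.83,0],[-0.45,-0.83,0],[-0.45,-0.83,0],[-0.45,-0.83,0],[-0.45,-0.83,0],[-0.45,-0.83,0],[-0.45,-0.83,0]],"spin":[-0.75,-0.75,-0.75,0,0,0,0,0,0,0]}' 25
python3 -m jog '{"jaw":[60,60,60,60,60,60,60,60,60,60],"slide":[[-0.45,-0.83,0],[-0.45,-0.83,0],[-0.45,-0.83,0],[-0.45,-0.83,0],[-0.45,-0.83,0],[-0.45,-0.83,0],[-0.45,-0.83,0],[-0.45,-0.83,0],[-0.45,-0.83,0],[0,0,0]],"spin":[0,0,0,0,0,0,0,0,0,0]}'
python3 to.py 442.2 80.8 54 184
```

```text
time_s: 1.5
ee_pos: [246.2, 389.6, 206.0]
ee_rot: [180.0, 0.0, -176.0]
force: [-0.2, -1.0, 0.6]
gripper_width: 59.8
gripper_force: 0.0
time_s: 2.5
ee_pos: [383.8, 173.5, 205.9]
ee_rot: [-180.0, 0.1, -176.2]
force: [-0.3, -0.4, -0.6]
gripper_width: 59.8
gripper_force: 0.0
t 2.5 pos [383.8 173.5 205.9] rot [-1.800e+02  1.000e-01 -1.762e+02] F [-0.3 -0.4 -0.6] w 59.8 gf 0.0
now-axes [-1.739 -3.212  5.065] target-axes [-1.726 -3.219  5.065] spin -0.029
```

```bash
python3 -m jog '{"jaw":[60,60,60,60,60,60,60,60,60,60],"slide":[[-0.43,-0.8,0],[-0.43,-0.8,0],[-0.43,-0.8,0],[-0.43,-0.81,0],[0,0,0.9],[0,0,0.9],[0,0,0.8],[0,0,0.4],[0,0,0],[0,0,0]],"spin":[0,0,0,0,0,0,0,0,0,0]}'
python3 to.py 442.2 80.8 54 184; python3 -c "
from h import *
crop('side',200,170,110,90,7,'s3.png')"
```

```text
time_s: 3.5
ee_pos: [440.8, 83.5, 116.1]
ee_rot: [180.0, 0.0, -176.0]
force: [0.1, 0.3, 0.0]
gripper_width: 59.7
gripper_force: 0.0
t 3.5 pos [440.8  83.5 116.1] rot [ 180.    0. -176.] F [0.1 0.3 0. ] w 59.7 gf 0.0
now-axes [-0.04  -0.092  2.07 ] target-axes [-0.04  -0.092  2.07 ] spin -0.0
```

View pics/s3.png

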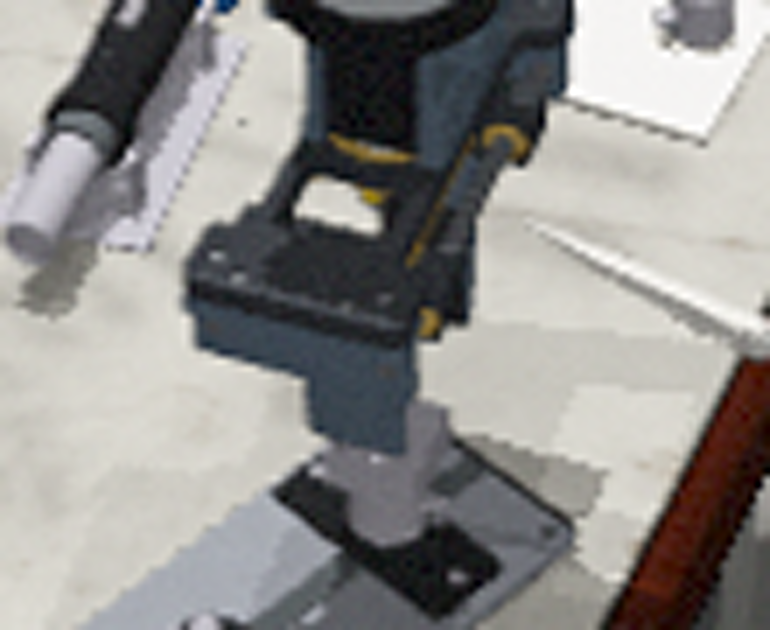

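The open fingers straddle the square hood (around crop 385,430) in line with its flats, so I'll descend, close and lift a little.

```bash
python3 -m jog '{"jaw":[60,60,60,60,60,20,20,20,20,20],"slide":[[-0.04,-0.09,0.5],[0,0,0.6],[0,0,0.6],[0,0,0.37],[0,0,0],[0,0,0],[0,0,0],[0,0,0],[0,0,0],[0,0,0]],"spin":[0,0,0,0,0,0,0,0,0,0]}' 30
python3 to.py 474.2 170.5 60 160
```

```text
time_s: 4.55
ee_pos: [442.5, 80.4, 54.3]
ee_rot: [180.0, 0.1, -176.0]
force: [-0.6, 0.6, 4.2]
gripper_width: 35.9
gripper_force: 30.0
t 4.55 pos [442.5  80.4  54.3] rot [ 1.80e+02  1.00e-01 -1.76e+02] F [-0.6  0.6  4.2] w 35.9 gf 30.0
now-axes [-1.261  2.922 -0.19 ] target-axes [ 0.035  3.182 -0.19 ] spin 2.996
```

```bash
python3 -m jog '{"jaw":[20,20,20,20,20,20,20,20,20,20],"slide":[[0,0,-0.5],[0,0,-0.7],[0,0,-0.8],[0,0,0],[0.01,0.6,0],[0.01,0.7,0],[0.01,0.7,0],[0,0.7,0],[0,0.48,0],[0,0,0]],"spin":[0,1,1,1,0,0,0,0,0,0]}'
python3 to.py 474.4 170 54 160
```

```text
time_s: 5.55
ee_pos: [474.4, 171.4, 113.5]
ee_rot: [180.0, 0.0, 160.1]
force: [0.1, -0.8, 0.4]
gripper_width: 35.9
gripper_force: 30.0
t 5.55 pos [474.4 171.4 113.5] rot [180.    0.  160.1] F [ 0.1 -0.8  0.4] w 35.9 gf 30.0
now-axes [-0.016 -0.044  1.983] target-axes [-0.016 -0.044  1.983] spin 0.01
```

```bash
python3 -m jog '{"jaw":[20,20,20,20,20,20,20,20,20,20],"slide":[[-0.02,-0.04,0.4],[0,0,0.4],[0,0,0.3],[0,0,0.3],[0,0,0.2],[0,0,0.2],[0,0,0.1],[0,0,0.05],[0,0,0],[0,0,0]],"spin":[0,0,0,0,0,0,0,0,0,0]}'
python3 to.py 474.4 170 54 160
```

```text
time_s: 6.55
ee_pos: [474.2, 169.0, 55.4]
ee_rot: [180.0, 0.0, 160.0]
force: [0.7, -0.2, -0.8]
gripper_width: 35.8
gripper_force: 30.0
t 6.55 pos [474.2 169.   55.4] rot [180.   0. 160.] F [ 0.7 -0.2 -0.8] w 35.8 gf 30.0
now-axes [0.005 0.032 0.048] target-axes [0.005 0.032 0.048] spin -0.002
```

```bash
python3 -m jog '{"jaw":[20,58,58,58,58,58,58,58,58,58],"slide":[[0,0,0.05],[0,0,0],[0,0,0],[0,0,0],[0,0,-0.3],[0,0,-0.7],[0,0,-0.8],[0,0,-0.8],[0,0,-0.7],[0,0,0]],"spin":[0,0,0,0,0,0,-1,-1,-1,-1]}'
python3 to.py 507.5 255.7 48 208
```

```text
time_s: 7.55
ee_pos: [475.9, 169.6, 156.3]
ee_rot: [180.0, 0.4, -167.7]
force: [1.0, -0.4, 0.2]
gripper_width: 58.3
gripper_force: 0.0
t 7.55 pos [475.9 169.6 156.3] rot [ 180.     0.4 -167.7] F [ 1.  -0.4  0.2] w 58.3 gf 0.0
now-axes [-1.642  2.581  3.612] target-axes [-2.279  2.04   3.612] spin -1.962
```

```bash
python3 -m jog '{"jaw":[56,56,56,56,56,56,56,56,56,56],"slide":[[0,0,0],[0,0,0],[-0.5,0.45,0],[-0.6,0.55,0],[-0.6,0.55,0],[-0.58,0.49,0],[0,0,0.5],[0,0,0.5],[0,0,0.3],[0,0,0]],"spin":[-1,-0.96,0,0,0,0,0,0,0,0]}'
python3 to.py 507.5 255.7 48 208; python3 -c "
from h import *
crop('side',145,215,120,90,6,'s4.png')"
```

```text
time_s: 8.55
ee_pos: [505.4, 254.5, 112.8]
ee_rot: [180.0, -0.1, -152.3]
force: [0.3, 0.1, -0.5]
gripper_width: 56.0
gripper_force: 0.0
t 8.55 pos [505.4 254.5 112.8] rot [ 1.800e+02 -1.000e-01 -1.523e+02] F [ 0.3  0.1 -0.5] w 56.0 gf 0.0
now-axes [-0.082  0.004  2.16 ] target-axes [-0.082  0.003  2.16 ] spin -0.044
```

View pics/s4.png

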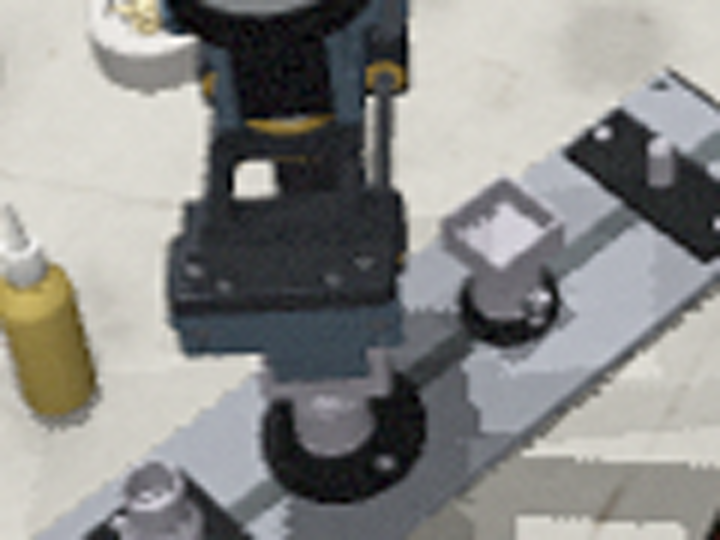

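The square nozzle is parked upright on the small round plate. The fingers are parallel to the long hood (crop 325,380), and the bottle (45,330) is clear. I'll descend and grip the collar.

```bash
python3 -m jog '{"jaw":[56,56,56,56,56,20,20,20,20,20],"slide":[[-0.08,0,0.5],[0,0,0.6],[0,0,0.6],[0,0,0.46],[0,0,0],[0,0,0],[0,0,0],[0,0,0],[0,0,0],[0,0,0]],"spin":[-0.04,0,0,0,0,0,0,0,0,0]}'
python3 to.py 443.2 85.6 48 160
```

```text
time_s: 9.6
ee_pos: [508.7, 256.2, 49.7]
ee_rot: [-180.0, 0.1, -152.0]
force: [0.2, 0.2, 2.7]
gripper_width: 28.6
gripper_force: 30.0
t 9.6 pos [508.7 256.2  49.7] rot [-1.80e+02  1.00e-01 -1.52e+02] F [0.2 0.2 2.7] w 28.6 gf 30.0
now-axes [ 4.597 -3.998  0.057] target-axes [ 0.108 -6.092  0.057] spin 5.997
```

```bash
python3 -m jog '{"jaw":[20,20,20,20,20,20,20,20,20,20],"slide":[[0,0,-0.4],[0,0,-0.5],[0,0,-0.6],[0,0,-0.6],[0,0,-0.5],[0,0,-0.4],[0,0,0],[0,0,0],[0,0,0],[0,0,0]],"spin":[0,0,1,1,1,1,1,1,0,0]}'
python3 to.py 443.2 85.6 48 160;python3 -c "
from h import *
crop('side',130,200,130,100,6,'s5.png')"
```

```text
time_s: 10.6
ee_pos: [508.2, 256.0, 139.2]
ee_rot: [180.0, 0.0, 160.1]
force: [0.5, -0.6, -0.2]
gripper_width: 28.4
gripper_force: 30.0
t 10.6 pos [508.2 256.  139.2] rot [180.    0.  160.1] F [ 0.5 -0.6 -0.2] w 28.4 gf 30.0
now-axes [ 0.109 -6.077  3.04 ] target-axes [ 0.094 -6.077  3.04 ] spin 0.018
```

View pics/s5.png

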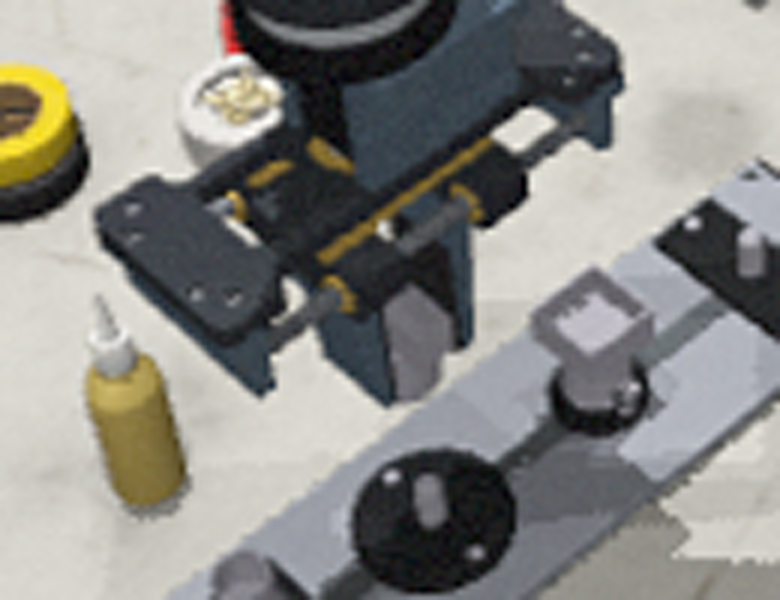

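The long nozzle is held upright in the gripper (crop 420,340) and the bottle is unmoved.

```bash
python3 -m jog '{"jaw":[20,20,20,20,20,20,20,20,20,20],"slide":[[0.01,-0.4,0],[0.01,-0.7,0],[0.01,-0.7,0],[0.01,-0.7,0],[0.01,-0.7,0],[0.01,-0.7,0],[0.01,-0.7,0],[0.01,-0.7,0],[0.01,-0.47,0],[0,-0.3,0]],"spin":[0,0,0,0,0,0,0,0,0,0]}'
python3 -m jog '{"jaw":[20,20,20,20,20,20,20],"slide":[[0,0,0.4],[0,0,0.5],[0,0,0.5],[0,0,0.4],[0,0,0.2],[0,0,0],[0,0,0]],"spin":[0,0,0,0,0,0,0]}'
python3 to.py 443.2 85.6 48 160
```

```text
time_s: 11.65
ee_pos: [442.6, 84.6, 138.9]
ee_rot: [-180.0, -0.0, 159.9]
force: [-0.1, 0.2, -0.0]
gripper_width: 28.0
gripper_force: 30.0
time_s: 12.35
ee_pos: [443.8, 85.9, 79.2]
ee_rot: [180.0, 0.0, 160.0]
force: [0.8, -0.2, -0.2]
gripper_width: 28.0
gripper_force: 30.0
t 12.35 pos [443.8  85.9  79.2] rot [180.   0. 160.] F [ 0.8 -0.2 -0.2] w 28.0 gf 30.0
now-axes [ 0.014 -0.017  1.04 ] target-axes [ 0.014 -0.017  1.04 ] spin -0.001
```

The width is creeping down (28.6 to 28.0), so I'll check the fit before lowering.

```bash
python3 -c "
from h import *
crop('side',190,170,130,100,6,'s6.png')"; python3 to.py 443.2 85.6 48 160
```

```text
t 12.4 pos [443.9  85.9  79.4] rot [1.8e+02 1.0e-01 1.6e+02] F [-0.  -0.4 -1. ] w 28.1 gf 30.0
now-axes [ 0.018 -0.019  1.045] target-axes [ 0.018 -0.019  1.045] spin -0.002
```

View pics/s6.png

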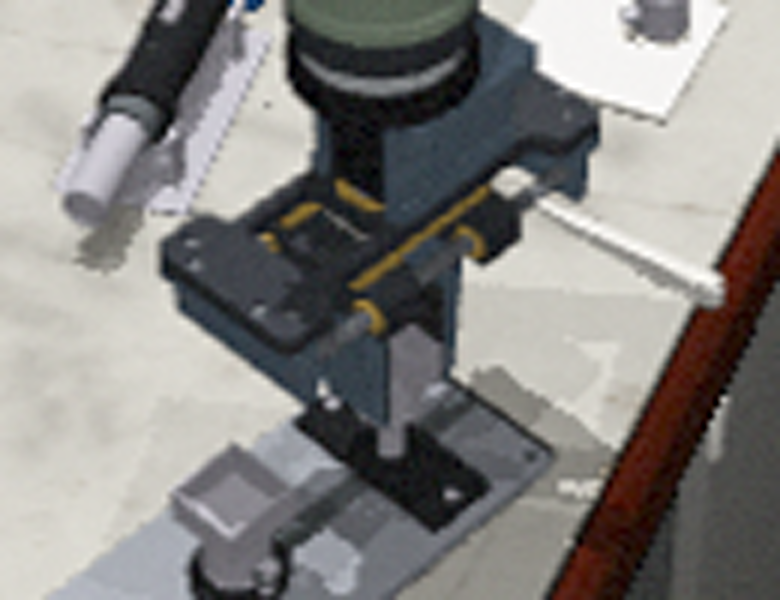

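The hood (crop 410,365) sits directly over the post (393,440) and is upright, so I'll lower it.

```bash
python3 -m jog '{"jaw":[20,20,20,20,20,20,20],"slide":[[0,0,0.3],[0,0,0.3],[0,0,0.2],[0,0,0.12],[0,0,0.05],[0,0,0],[0,0,0]],"spin":[0,0,0,0,0,0,0]}'
python3 to.py 443.2 85.6 48 160
```

```text
time_s: 13.1
ee_pos: [443.6, 85.9, 49.8]
ee_rot: [180.0, 0.0, 160.0]
force: [1.5, -0.6, -0.4]
gripper_width: 28.5
gripper_force: 30.0
t 13.1 pos [443.6  85.9  49.8] rot [180.   0. 160.] F [ 1.5 -0.6 -0.4] w 28.5 gf 30.0
now-axes [ 0.008 -0.012  0.059] target-axes [ 0.008 -0.012  0.059] spin -0.003
```

```bash
python3 -m jog '{"jaw":[20,52,52,52,52,52,52,52,52,52],"slide":[[0,0,0.03],[0,0,0],[0,0,0],[0,0,0],[0,0,-0.3],[0,0,-0.7],[0,0,-0.8],[0,0,-0.8],[0,0,-0.7],[0,0,0]],"spin":[0,0,0,0,0,0,0,0,0,0]}'
python3 to.py 534.5 334.5 48 160
```

```text
time_s: 14.1
ee_pos: [445.4, 86.1, 150.8]
ee_rot: [179.8, 0.3, 160.0]
force: [0.4, 0.7, -0.3]
gripper_width: 52.2
gripper_force: 0.0
t 14.1 pos [445.4  86.1 150.8] rot [179.8   0.3 160. ] F [ 0.4  0.7 -0.3] w 52.2 gf 0.0
now-axes [0.043 8.795 3.428] target-axes [0.039 8.796 3.428] spin -0.003
```

```bash
python3 -m jog '{"jaw":[54,54,54,54,54,54,54,54,54,54],"slide":[[0.01,0.7,0],[0.01,0.9,0],[0.01,0.95,0],[0.01,0.95,0],[0,0.95,0],[0,0.95,0],[0,0.95,0],[0,0.95,0],[0,0.9,0],[0,0.6,0]],"spin":[0,0,0,0,0,0,0,0,0,0]}'
python3 -m jog '{"jaw":[54,54,54],"slide":[[0,0,0.5],[0,0,0],[0,0,0]],"spin":[0,0,0]}'
python3 to.py 534.5 334.5 48 160;python3 -c "
from h import *
crop('side',120,200,150,110,5,'s7.png')"
```

```text
time_s: 15.1
ee_pos: [532.6, 335.8, 146.4]
ee_rot: [-180.0, -0.1, 160.0]
force: [0.4, 0.1, -0.0]
gripper_width: 54.2
gripper_force: 0.0
time_s: 15.4
ee_pos: [532.0, 333.8, 131.9]
ee_rot: [-179.9, -0.1, 160.0]
force: [-0.4, -0.8, -0.6]
gripper_width: 54.3
gripper_force: 0.0
t 15.4 pos [532.  333.8 131.9] rot [-1.799e+02 -1.000e-01  1.600e+02] F [-0.4 -0.8 -0.6] w 54.3 gf 0.0
now-axes [-0.069  0.052  2.795] target-axes [-0.069  0.051  2.795] spin -0.004
```

View pics/s7.png

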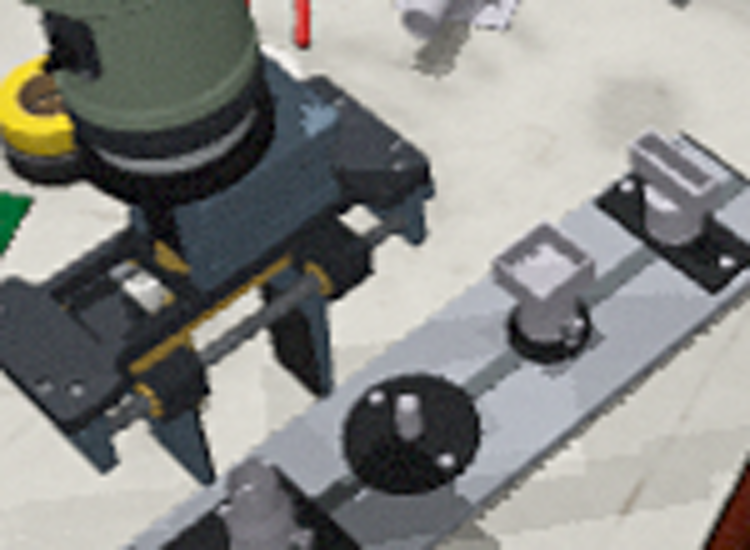

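The long nozzle stands flat on its oblong plate, with the hood (crop 680,165) aligned. The gripper is above the wide nozzle.

```bash
python3 -m jog '{"jaw":[54,54,54,54,54,54,20,20,20,20],"slide":[[-0.07,0.05,0.4],[0,0,0.6],[0,0,0.6],[0,0,0.6],[0,0,0.5],[0,0,0.05],[0,0,0],[0,0,0],[0,0,0],[0,0,0]],"spin":[0,0,0,0,0,0,0,0,0,0]}'
python3 -m jog '{"jaw":[20,20,20,20,20,20,20,20],"slide":[[0,0,0],[0,0,-0.4],[0,0,-0.5],[0,0,-0.6],[0,0,-0.4],[0,0,-0.2],[0,0,0],[0,0,0]],"spin":[0,0,0,0,0,0,0,0]}'
python3 to.py 505.6 254.4 49 160
```

```text
time_s: 16.45
ee_pos: [535.7, 335.3, 51.4]
ee_rot: [179.9, 0.1, 160.0]
force: [1.1, -0.7, 1.6]
gripper_width: 29.0
gripper_force: 30.0
time_s: 17.25
ee_pos: [534.7, 334.7, 112.9]
ee_rot: [-180.0, -0.0, 160.0]
force: [0.1, -1.1, -0.6]
gripper_width: 29.1
gripper_force: 30.0
t 17.25 pos [534.7 334.7 112.9] rot [-180.   -0.  160.] F [ 0.1 -1.1 -0.6] w 29.1 gf 30.0
now-axes [-0.004 -2.849  2.129] target-axes [-0.003 -2.849  2.129] spin -0.003
```

```bash
python3 -m jog '{"jaw":[20,20,20,20,20,20,20,20,20,20],"slide":[[0,-0.5,0],[0,-0.7,0],[0,-0.7,0],[0,-0.6,0],[0,-0.35,0],[0,0,0],[0,0,0.4],[0,0,0.3],[0,0,0],[0,0,0]],"spin":[0,0,0,0,0,0,0,0,0,0]}'
python3 to.py 505.6 254.4 50.5 160
```

```text
time_s: 18.25
ee_pos: [505.7, 255.0, 91.5]
ee_rot: [-180.0, -0.1, 160.0]
force: [-0.4, -0.5, -1.0]
gripper_width: 29.2
gripper_force: 30.0
t 18.25 pos [505.7 255.   91.5] rot [-1.8e+02 -1.0e-01  1.6e+02] F [-0.4 -0.5 -1. ] w 29.2 gf 30.0
now-axes [-0.003 -0.019  1.368] target-axes [-0.003 -0.019  1.368] spin 0.001
```

```bash
python3 -m jog '{"jaw":[20,20,20,20,20,20,20,20],"slide":[[0,-0.02,0.3],[0,0,0.3],[0,0,0.3],[0,0,0.2],[0,0,0.15],[0,0,0.1],[0,0,0],[0,0,0]],"spin":[0,0,0,0,0,0,0,0]}'
python3 to.py 505.6 254.4 50.5 160
```

```text
time_s: 19.05
ee_pos: [505.9, 254.2, 52.0]
ee_rot: [180.0, 0.0, 160.0]
force: [0.5, -0.7, -0.2]
gripper_width: 28.9
gripper_force: 30.0
t 19.05 pos [505.9 254.2  52. ] rot [180.   0. 160.] F [ 0.5 -0.7 -0.2] w 28.9 gf 30.0
now-axes [0.01  0.004 0.052] target-axes [0.01  0.004 0.052] spin -0.003
```

Release and rise, then go back to the square nozzle at post 3.

```bash
python3 -m jog '{"jaw":[20,52,52,52,52,52,52,52,52,52],"slide":[[0,0,0.04],[0,0,0],[0,0,0],[0,0,0],[0,0,-0.3],[0,0,-0.7],[0,0,-0.8],[0,0,-0.8],[0,0,-0.7],[0,0,0]],"spin":[0,0,0,0,0,0,0,0,0,0]}'
python3 to.py 474.2 169 54 160; python3 -c "
from h import *
crop('side',120,200,150,110,5,'s8.png')"
```

```text
time_s: 20.05
ee_pos: [507.5, 255.0, 153.3]
ee_rot: [179.7, 0.3, 160.0]
force: [-0.2, 0.2, 0.3]
gripper_width: 51.7
gripper_force: 0.0
t 20.05 pos [507.5 255.  153.3] rot [179.7   0.3 160. ] F [-0.2  0.2  0.3] w 51.7 gf 0.0
now-axes [ 0.063 -3.073  3.31 ] target-axes [ 0.064 -3.073  3.31 ] spin -0.004
```

View pics/s8.png

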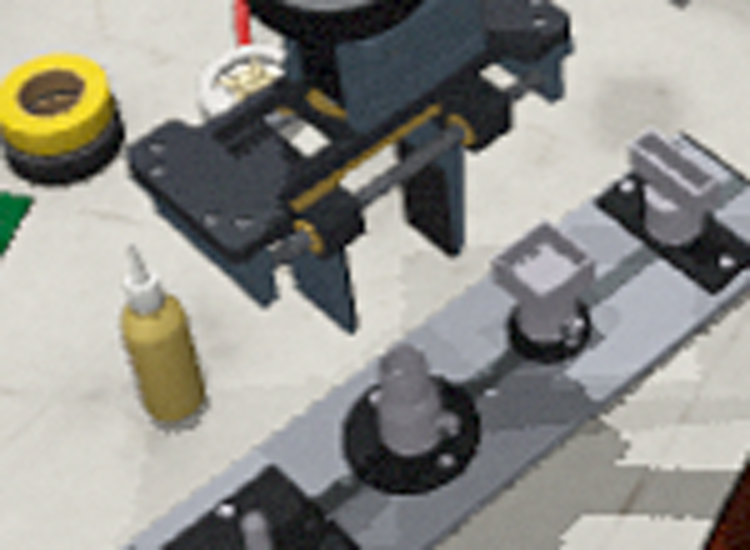

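The wide nozzle is seated on the large round plate (crop 410,400), the bottle is standing, and the square post is free.

```bash
python3 -m jog '{"jaw":[58,58,58,58,58,58,58,58,58,58],"slide":[[0.01,-0.5,0],[0.01,-0.7,0],[0.01,-0.7,0],[0.01,-0.7,0],[0.01,-0.47,0],[0,0,0.4],[0,0,0.6],[0,0,0.5],[0,0,0],[0,0,0]],"spin":[0,0,0,0,0,0,0,0,0,0]}'
python3 to.py 474.2 169 54 160
```

```text
time_s: 21.1
ee_pos: [472.6, 168.3, 103.9]
ee_rot: [-180.0, -0.1, 160.0]
force: [-0.2, 0.2, 0.2]
gripper_width: 58.6
gripper_force: 0.0
t 21.1 pos [472.6 168.3 103.9] rot [-1.8e+02 -1.0e-01  1.6e+02] F [-0.2  0.2  0.2] w 58.6 gf 0.0
now-axes [-0.042  0.04   1.665] target-axes [-0.042  0.04   1.665] spin -0.001
```

```bash
python3 -m jog '{"jaw":[58,58,58,58,58,20,20,20,20,20],"slide":[[-0.04,0.04,0.4],[0,0,0.5],[0,0,0.5],[0,0,0.25],[0,0,0],[0,0,0],[0,0,0],[0,0,0],[0,0,0],[0,0,0]],"spin":[0,0,0,0,0,0,0,0,0,0]}'
python3 -m jog '{"jaw":[20,20,20,20,20,20,20],"slide":[[0,0,-0.4],[0,0,-0.6],[0,0,-0.7],[0,0,-0.7],[0,0,-0.6],[0,0,0],[0,0,0]],"spin":[0,0,0,0,0,0,0]}'
python3 to.py 536.7 338.9 54 160
```

```text
time_s: 22.1
ee_pos: [474.7, 168.9, 55.7]
ee_rot: [179.9, 0.1, 160.0]
force: [-0.1, 0.8, 3.3]
gripper_width: 35.8
gripper_force: 30.0
time_s: 22.8
ee_pos: [474.0, 168.7, 145.3]
ee_rot: [180.0, 0.0, 160.0]
force: [-0.6, -0.8, -1.0]
gripper_width: 35.6
gripper_force: 30.0
t 22.8 pos [474.  168.7 145.3] rot [180.   0. 160.] F [-0.6 -0.8 -1. ] w 35.6 gf 30.0
now-axes [-0.02   6.047  3.042] target-axes [-0.023  6.047  3.042] spin -0.003
```

```bash
python3 -m jog '{"jaw":[20,20,20,20,20,20,20,20,20,20],"slide":[[0,0.5,0],[0,0.7,0],[0,0.8,0],[0,0.8,0],[0,0.8,0],[0,0.8,0],[0,0.8,0],[0,0.6,0],[0,0.25,0],[0,0,0]],"spin":[0,0,0,0,0,0,0,0,0,0]}'
python3 -m jog '{"jaw":[20,20,20,20,20,20,20],"slide":[[0,0,0.4],[0,0,0.5],[0,0,0.5],[0,0,0.4],[0,0,0.1],[0,0,0],[0,0,0]],"spin":[0,0,0,0,0,0,0]}'
python3 to.py 536.7 338.9 55 160
```

```text
time_s: 23.8
ee_pos: [536.1, 340.3, 143.8]
ee_rot: [-179.9, -0.1, 160.0]
force: [0.0, -0.6, -0.6]
gripper_width: 35.7
gripper_force: 30.0
time_s: 24.5
ee_pos: [536.8, 339.3, 88.7]
ee_rot: [179.9, 0.0, 160.0]
force: [-0.2, 0.4, -0.9]
gripper_width: 36.0
gripper_force: 30.0
t 24.5 pos [536.8 339.3  88.7] rot [179.9   0.  160. ] F [-0.2  0.4 -0.9] w 36.0 gf 30.0
now-axes [-0.003 -0.014  1.123] target-axes [-0.003 -0.014  1.123] spin -0.005
```

```bash
python3 -m jog '{"jaw":[20,20,20,20,20,20,20,20],"slide":[[0,0,0.3],[0,0,0.3],[0,0,0.2],[0,0,0.15],[0,0,0.1],[0,0,0.03],[0,0,0],[0,0,0]],"spin":[0,0,0,0,0,0,0,0]}'
python3 to.py 536.7 338.9 54 160
```

```text
time_s: 25.3
ee_pos: [536.6, 339.4, 55.9]
ee_rot: [180.0, 0.0, 160.0]
force: [0.0, 0.4, -1.2]
gripper_width: 35.7
gripper_force: 30.0
t 25.3 pos [536.6 339.4  55.9] rot [180.   0. 160.] F [ 0.   0.4 -1.2] w 35.7 gf 30.0
now-axes [-0.009 -0.014  0.063] target-axes [-0.009 -0.014  0.063] spin -0.003
```

```bash
python3 -m jog '{"jaw":[20,56,56,56,56,56,56,56,56,56],"slide":[[0,0,0.04],[0,0,0],[0,0,0],[0,0,0],[0,0,-0.3],[0,0,-0.7],[0,0,-0.8],[0,0,-0.8],[0,0,-0.9],[0,0,0]],"spin":[0,0,0,0,0,0,0,0,0.5,0]}'
python3 -m jog '{"jaw":[56,56,56,56,56,56,56,56],"slide":[[0,0,-0.3],[0,0,0],[0,0,0],[0,0,0],[0,0,0],[0,0,0],[0,0,0],[0,0,0]],"spin":[1,1,1,1,1,0.75,0,0]}'
python3 to.py 438.5 -241.5 120 110
```

```text
time_s: 26.3
ee_pos: [538.5, 340.6, 164.4]
ee_rot: [179.6, 0.3, 155.9]
force: [1.0, -0.3, -1.0]
gripper_width: 56.0
gripper_force: 0.0
time_s: 27.1
ee_pos: [536.2, 339.1, 168.0]
ee_rot: [-179.9, 0.0, 110.1]
force: [0.5, -0.5, -0.6]
gripper_width: 56.1
gripper_force: 0.0
t 27.1 pos [536.2 339.1 168. ] rot [-179.9    0.   110.1] F [ 0.5 -0.5 -0.6] w 56.1 gf 0.0
now-axes [-17.052  -9.716   1.6  ] target-axes [-17.073  -9.678   1.6  ] spin 0.016
```

```bash
python3 -m jog '{"jaw":[56,56,56,56,56,56,56,56,56,56],"slide":[[-0.85,-0.48,0],[-0.85,-0.48,0],[-0.85,-0.48,0],[-0.85,-0.48,0],[-0.85,-0.48,0],[-0.85,-0.48,0],[-0.85,-0.48,0],[-0.85,-0.48,0],[-0.85,-0.48,0],[-0.85,-0.48,0]],"spin":[0,0,0,0,0,0,0,0,0,0]}'
python3 -m jog '{"jaw":[56,56,56,56,56,56,56,56,56,56],"slide":[[-0.85,-0.48,0],[-0.85,-0.48,0],[-0.85,-0.48,0],[-0.85,-0.48,0],[-0.85,-0.48,0],[-0.85,-0.48,0],[-0.85,-0.48,0],[-0.85,-0.48,0],[-0.8,-0.45,0],[0,0,0]],"spin":[0,0,0,0,0,0,0,0,0,0]}'
python3 -c "
from h import *
crop('side',120,220,150,105,5,'s9.png')";python3 to.py 438.5 -241.5 36 110
```

```text
time_s: 28.1
ee_pos: [487.8, 49.3, 168.5]
ee_rot: [180.0, 0.0, 110.1]
force: [-0.4, -0.2, 0.0]
gripper_width: 56.1
gripper_force: 0.0
time_s: 29.1
ee_pos: [444.7, -210.3, 168.4]
ee_rot: [-180.0, 0.1, 109.9]
force: [0.0, 0.1, -0.2]
gripper_width: 55.9
gripper_force: 0.0
t 29.15 pos [ 444.8 -208.8  168.4] rot [180.   -0.  109.9] F [-0.6  0.7  0.1] w 55.5 gf 0.0
now-axes [-0.953 -0.569  4.412] target-axes [-0.953 -0.57   4.412] spin -0.011
```

View pics/s9.png

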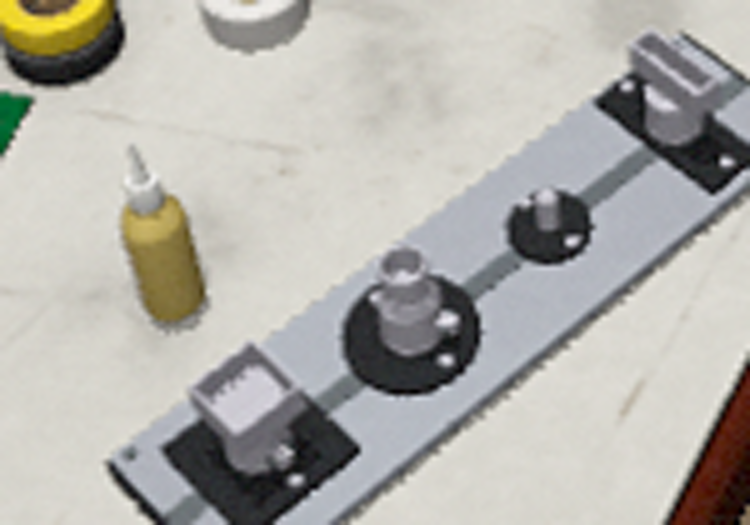

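Square, wide and long are all seated flat on their own plates, the small round plate is bare, and the bottle hasn't moved. Now the fine nozzle.

```bash
python3 -m jog '{"jaw":[60,60,60,60,60,60,60,60],"slide":[[-0.5,-0.3,0],[-0.45,-0.27,0],[0,0,0.5],[0,0,0.7],[0,0,0.6],[0,0,0.3],[0,0,0],[0,0,0]],"spin":[0,0,0,0,0,0,0,0]}'
python3 to.py 438.5 -241.5 36 110
```

```text
time_s: 29.95
ee_pos: [439.3, -240.2, 106.0]
ee_rot: [180.0, 0.0, 110.0]
force: [0.2, 0.4, 1.2]
gripper_width: 59.7
gripper_force: 0.0
t 29.95 pos [ 439.3 -240.2  106. ] rot [180.   0. 110.] F [0.2 0.4 1.2] w 59.7 gf 0.0
now-axes [-0.033 -0.04   2.333] target-axes [-0.033 -0.04   2.333] spin 0.004
```

```bash
python3 -m jog '{"jaw":[60,60,60,60,60,60,20,20,20,20],"slide":[[-0.03,-0.04,0.4],[0,0,0.6],[0,0,0.6],[0,0,0.5],[0,0,0.2],[0,0,0],[0,0,0],[0,0,0],[0,0,0],[0,0,0]],"spin":[0,0,0,0,0,0,0,0,0,0]}'
python3 -m jog '{"jaw":[20,20,20,20,20,20,20,20],"slide":[[0,0,0],[0,0,-0.4],[0,0,-0.7],[0,0,-0.9],[0,0,-0.9],[0,0,-0.9],[0,0,-0.4],[0,0,0]],"spin":[0,0,0,0,0,0,0,0]}'
python3 to.py 474.4 170 49 110
```

```text
time_s: 30.95
ee_pos: [438.2, -241.8, 37.0]
ee_rot: [180.0, 0.0, 110.0]
force: [0.5, 0.9, 0.7]
gripper_width: 31.0
gripper_force: 0.1
time_s: 31.75
ee_pos: [438.8, -242.2, 164.4]
ee_rot: [179.8, 0.2, 110.0]
force: [0.2, -1.1, -0.5]
gripper_width: 29.4
gripper_force: 30.0
t 31.75 pos [ 438.8 -242.2  164.4] rot [179.8   0.2 110. ] F [ 0.2 -1.1 -0.5] w 29.4 gf 30.0
now-axes [12.508  5.81   3.847] target-axes [12.505  5.815  3.847] spin -0.003
```

```bash
python3 -m jog '{"jaw":[20,20,20,20,20,20,20,20,20,20],"slide":[[0.5,0.23,0],[0.8,0.37,0],[0.8,0.37,0],[0.8,0.37,0],[0.8,0.37,0],[0.8,0.37,0],[0.8,0.37,0],[0.8,0.37,0],[0.8,0.37,0],[0.8,0.37,0]],"spin":[0,0,0,0,0,0,0,0,0,0]}'
python3 -m jog '{"jaw":[20,20,20,20,20,20,20,20,20,20],"slide":[[0.8,0.37,0],[0.8,0.37,0],[0.8,0.37,0],[0.8,0.37,0],[0.8,0.37,0],[0.5,0.23,0],[0.3,0.17,0],[0,0,0],[0,0,0],[0,0,0]],"spin":[0,0,0,0,0,0,0,0,0,0]}'
python3 to.py 474.4 170 49 110
```

```text
time_s: 32.75
ee_pos: [458.3, 12.9, 161.0]
ee_rot: [-179.8, -0.1, 110.0]
force: [-0.3, 0.5, -0.7]
gripper_width: 29.1
gripper_force: 30.0
time_s: 33.75
ee_pos: [473.4, 169.4, 162.3]
ee_rot: [-180.0, 0.0, 109.9]
force: [-0.5, 0.2, -0.8]
gripper_width: 28.6
gripper_force: 30.0
t 33.75 pos [473.4 169.4 162.3] rot [-180.     0.   109.9] F [-0.5  0.2 -0.8] w 28.6 gf 30.0
now-axes [0.006 0.038 3.775] target-axes [0.006 0.038 3.775] spin -0.009
```

```bash
python3 -m jog '{"jaw":[20,20,20,20,20,20,20,20,20,20],"slide":[[0,0.03,0.4],[0,0,0.6],[0,0,0.6],[0,0,0.5],[0,0,0.4],[0,0,0.4],[0,0,0.3],[0,0,0.2],[0,0,0.1],[0,0,0.1]],"spin":[0,0,0,0,0,0,0,0,0,0]}'
python3 -m jog '{"jaw":[20,20,20],"slide":[[0,0,0.08],[0,0,0],[0,0,0]],"spin":[0,0,0]}'
python3 to.py 474.4 170 49 110
```

```text
time_s: 34.75
ee_pos: [474.8, 170.7, 54.6]
ee_rot: [180.0, -0.0, 110.0]
force: [0.0, 0.2, -1.3]
gripper_width: 28.9
gripper_force: 30.0
time_s: 35.05
ee_pos: [474.7, 170.7, 52.4]
ee_rot: [180.0, -0.0, 110.0]
force: [-0.4, -0.6, -0.5]
gripper_width: 29.0
gripper_force: 30.0
t 35.05 pos [474.7 170.7  52.4] rot [180.  -0. 110.] F [-0.4 -0.6 -0.5] w 29.0 gf 30.0
now-axes [-0.018 -0.016  0.113] target-axes [-0.018 -0.016  0.113] spin -0.003
```

```bash
python3 -m jog '{"jaw":[20,20,20,52,52,52,52,52,52,52],"slide":[[0,0,0.1],[0,0,0],[0,0,0],[0,0,0],[0,0,0],[0,0,0],[0,0,-0.3],[0,0,-0.7],[0,0,-0.8],[0,0,-0.8]],"spin":[0,0,0,0,0,0,0,0,0,0]}'
python3 -m jog '{"jaw":[52,52,52,52,52,52,52,52,52,52],"slide":[[0,0,-0.8],[0,0,-0.8],[-0.8,0,-0.3],[-0.9,0,0],[-0.9,0,0],[-0.9,0,0],[-0.9,0,0],[-0.9,0,0],[0,0,0],[0,0,0]],"spin":[0,0,0,0,0,0,0,0,0,0]}'
python3 -c "
from h import *
crop('side',120,205,160,120,5,'s10.png')"
```

```text
time_s: 36.05
ee_pos: [474.5, 170.6, 128.6]
ee_rot: [180.0, -0.0, 110.0]
force: [0.1, -0.3, -0.4]
gripper_width: 52.1
gripper_force: 0.0
time_s: 37.05
ee_pos: [528.7, 21.0, 184.6]
ee_rot: [180.0, -0.0, 109.9]
force: [-0.4, 0.7, -0.6]
gripper_width: 52.2
gripper_force: 0.0
```

View pics/s10.png

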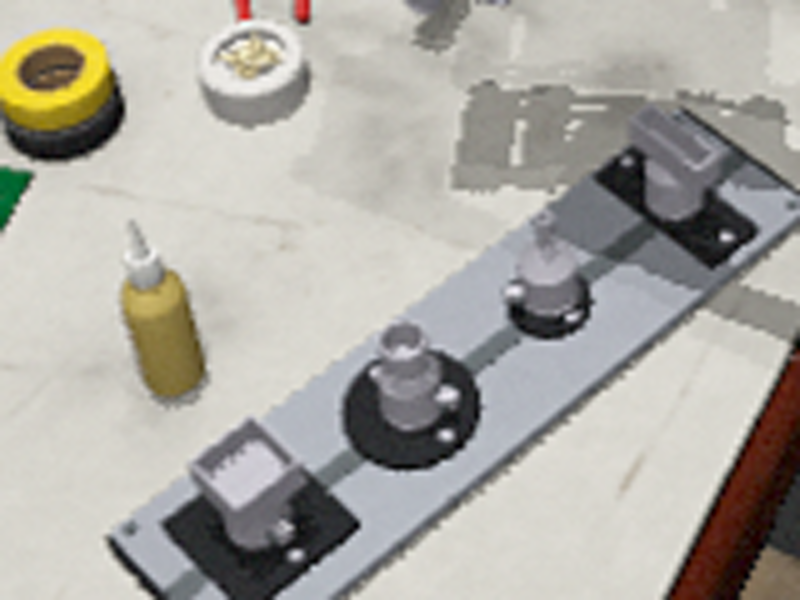

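All four nozzles stand upright on their matching plates: square (240,490), wide (408,375), fine (550,270) and long (675,165). The bottle is where it was and the arm is clear.

```bash
python3 -c "
from workcell import env
print(env.job_done())"
```

```text
the job is handed in; nothing more can be done
None
```

I handed the job in at about 37 s. The last picture shows all four nozzles mouth up and flat on their own plates, with the flux bottle standing where it was.

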